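# Lean the long pressing board on the stand

### The job

Take the longest of the three wooden boards out of the slotted block and lean it lengthwise against the upright back panel of the wooden stand: one end down on the stand's base, close against the inside of the low stop strip so that the foot cannot slide away, the upper part resting on the top of the panel, near the middle of the stand and square to the panel. Leave the two short boards standing in their slots and let go.

Things in the scene. Friction and masses are not known exactly. Their poses are not given: they have to be found in the camera images.
- long_board: Loose plain wooden board, the longest of three: 240 x 60 x 15 mm, about 0.11 kg, flush brass eyelet near the upper end. Starts on end in a slot of the slotted block, its upper 150 mm clear above the short boards. Origin: centre of the lower end face. x through the thickness, y along the width, z along the length to the upper end.
- long_board_top (a point): Centre of the long board's upper end face, 240 mm along its z from its origin.
- short_board0: Loose plain wooden board, 90 mm long, 60 mm wide, 15 mm thick, standing on end in another slot of the slotted block; about 0.04 kg. Origin and axes as for the long board. A bystander: it stays in its slot.
- short_board1: Loose plain wooden board, 90 mm long, 60 mm wide, 15 mm thick, standing on end in another slot of the slotted block; about 0.04 kg. Origin and axes as for the long board. A bystander: it stays in its slot.
- slot_rack: Fixed slotted wooden block, 142 x 90 mm, 40 mm high, with three parallel slots 18 mm wide that run along its y and are open above; slot centres at x = -40, 0 and +40 mm, slot floors 10 mm above its underside. Which board stands in which slot varies. Origin: centre of the underside, on the bench top; z up.
- lean_stand: Fixed wooden stand: base plate 170 (x) x 200 (y) mm, 12 mm thick; a low stop strip near its front, an upright panel with two braces behind. Bare base for 75 mm between strip and panel. With its foot against the strip the long board leans about 22 degrees from vertical on the panel's top edge. Origin: centre of the underside, on the bench; x from strip to panel, y along the panel, z up.
- stand_stop (a point): Middle of the line where the stop strip's inner face meets the top of the base: x = -40 mm, z = 12 mm in the stand. The strip is 200 mm long, 16 mm thick and 18 mm high above the base, and lies on the robot's side of this line. Axes as the stand's.
- stand_edge (a point): Middle of the back panel's top front edge: x = +35 mm, z = 162 mm in the stand. The panel is 200 mm wide and 16 mm thick, and rises 150 mm above the base. Axes as the stand's.
Mind the look-alikes: they are no part of the job. Of the things shaped like the long_board, the wooden one is meant.

How it is judged:
By the outcome, as a careful person would: the job done as asked, in the order asked, and still so for the second after the job is handed in, with the robot touching nothing.
It also fails if it takes over 43 s, if anything falls off the work surface, if the arm or the gripper's body presses on something with over 40 N, if the wrist force passes 120 N, or if a joint passes its speed limit or range.

### The arm

A 6-joint arm with a two-finger parallel gripper is mounted at the origin on a cart in front of the work surface, level with it; the furniture and walls round the work are solid. World frame = base frame: x ahead of the robot, y to its left, z up, the work surface at z = 0. Lengths are in m, angles in rad, forces in N, time in s.
With the tool pointing down it reaches from about 0.35 to 0.8 m from the base axis. Payload 7.3 kg.
Tool frame: the origin (TCP) lies midway between the tips of the shut fingers; the grasp point (between the pads) lies 19 mm behind it; y points along the fingers, x is the direction in which the jaws open and shut, and the axes are right-handed (so a half turn about y gives the same grasp; the last joint's range is limited). The gripper opens to 85 mm and grips with 20 to 120 N. Pads are 22 mm wide; open, the fingers measure 114 mm over their backs; the gripper's body (76 mm by 85 mm) begins 54 mm behind the grasp point. The pads swing forward as they close: fully open they stand 13 mm farther back than shut.
Start: joints at [-1.28, 0.342, 1.524, -0, 1.275, -0.146], TCP at [0.222, -0.476, 0.231] pointing down, gripper open.
Joint ranges: [-2.53, 2.53], [-0.77, 2.02], [0.04, 2.7], [-1, 4.14], [0.28, 2.66], [-3.11, 3.11]. Speed limits (rad/s): [2.57, 2.57, 3.14, 3.14, 3.14, 3.14].

### API

Orientations are given as a rotation vector (axis times angle).
In Python, from workcell import env gives the robot as it stands.
- The arm moves only by the tool arm_command, never from a script. Its argument "deltas" is a list of rows, each a list of 3 entries, a list of its own where there are three numbers: the shift along the tool's x, y, z in cm, then the turn about the tool's y in rad, then the closure in counts, from 0 (fully open) to 255 (shut). In form: [[[tx, ty, tz], roll, hand], ...]. A call has 1 to 8 rows; each row shifts and turns the commanded pose from where the row before left it, along the tool's axes as they then stand; what a row does not reach is not made up. A row lasts 1/8 s, in which the tool goes at most 62.5 mm and 10.7 degrees, less where a joint would pass 70% of its speed; a pose out of reach is approached as far as the arm can. A call is refused whole if a number of a shift passes 6.25 or a number of a turn 0.188, either way. A call with a gripper value outside its range is refused whole. The fingers move at their own pace and stop on an object; the grip force is fixed at half the most. Time passes only in rows, so rows that do not move let the fingers close. It gives the time, the measured TCP pose, the force and the opening at its end, in the units of the state.
- env.get_obs(): the state, without advancing time (a new reading comes with each control period).
- env.snapshot(name): name is "side" or "top" or "wrist"; returns (picture, depth): 400x640x3 uint8, blue, green, red; 400x640 float32, m along the optical axis (not along the pixel's ray), 0 where there is no reading.
- env.get_calibration(name): a dict with "intrinsics" (3x3 intrinsics, pixels), "position" and "orientation" of the camera in the world. Camera axes: x right, y down, z forward; pixel columns grow to the right and rows downward; lengths in m; the calibration is good to about 2 mm. The wrist camera is an equidistant fisheye: a pixel r from the principal point sees the ray r / f radians off the axis. A picture is of the moment at which its call begins: read the wrist's pose just before it. get_calibration takes no time and is no camera call; for the wrist camera it gives the pose at the moment of the call.
- env.job_done(): hands the job in, once; it reports no verdict.
The state is a dict: "t": time; "qpos": joint angles; "qvel": joint speeds; "joint_torque": joint torques, N m; "ee_pos": TCP position; "tcp_rot": TCP orientation; "force": force on the tool from outside, world axes, zero at the start; "moment": the same for the moment, N m; "width": finger opening in m.
Only numpy, scipy, OpenCV 4.12 (cv2) and the standard library are available. Lean on these libraries where they do the work, as an engineer would, in place of code of your own. Each camera call takes 0.05 s, during which the arm holds its last target.

## Working session

There is one attempt and no reset: what is moved stays moved. The work goes in short steps, Python scripts to look and compute and a tool call to move; the robot and the scene stay as the last step left them, time stands still between calls to the robot, and variables do not carry over. Pictures are saved under pics/ and viewed, and the job is handed in when it is done.

Besides the shell and the picture viewer there is one more tool, called after "Request:" in YAML: its name, and indented under it one key for each argument. arm_command: Moves the arm, as the interface text tells. Its arguments: {"type":"object","properties":{"deltas":{"type":"array"}},"required":["deltas"]}

```bash
mkdir -p pics; ls
python3 - <<'E'
from workcell import env
import cv2,numpy as np
print(env.get_obs())
for n in ("side","top","wrist"):
    c=env.get_calibration(n);print(n,c)
    im,d=env.snapshot(n);cv2.imwrite(f"pics/{n}0.png",im);np.save(f"pics/{n}0.npy",d)
    np.savez(f"pics/{n}0c.npz",**{k:np.array(v) for k,v in c.items()})
E
```

```text
pics
{'t': 0.0, 'qpos': array([-1.27999722e+00,  3.42701620e-01,  1.52506676e+00, -5.95107659e-06,
        1.27542116e+00, -1.46007072e-01]), 'qvel': array([-4.00315689e-05,  1.00343800e-03,  1.38846165e-03,  1.64248831e-03,
        9.73674063e-04, -5.55812227e-04]), 'joint_torque': array([-2.91113123e-03, -4.33683407e+01, -2.46009171e+01, -4.39051864e-04,
        7.85099342e-03, -1.88955914e-05]), 'ee_pos': array([ 0.22199028, -0.47528192,  0.23061957]), 'tcp_rot': array([-1.38368243,  0.88257836, -0.88058964]), 'force': array([-0.03086797, -0.32564724, -0.02207875]), 'moment': array([-0.02130384,  0.03460916,  0.01077521]), 'width': 0.0852861522220765}
side {'intrinsics': array([[408.01310514,   0.        , 320.58669108],
       [  0.        , 408.01310514, 196.12005619],
       [  0.        ,   0.        ,   1.        ]]), 'position': array([0.14955935, 0.5726449 , 0.67151897]), 'orientation': array([-0.68401157,  2.52854491, -1.28774499])}
top {'intrinsics': array([[505.40403497,   0.        , 318.25003693],
       [  0.        , 505.40403497, 195.37183856],
       [  0.        ,   0.        ,   1.        ]]), 'position': array([ 0.42537094, -0.05455604,  1.30361443]), 'orientation': array([-2.19032575,  2.19657699, -0.05241718])}
wrist {'intrinsics': array([[309.70691629,   0.        , 320.2085622 ],
       [  0.        , 309.70691629, 194.76072384],
       [  0.        ,   0.        ,   1.        ]]), 'position': array([ 0.2949572 , -0.44081555,  0.37284414]), 'orientation': array([ 2.41331529, -1.53578662, -0.24915222])}
```

View pics/side0.png

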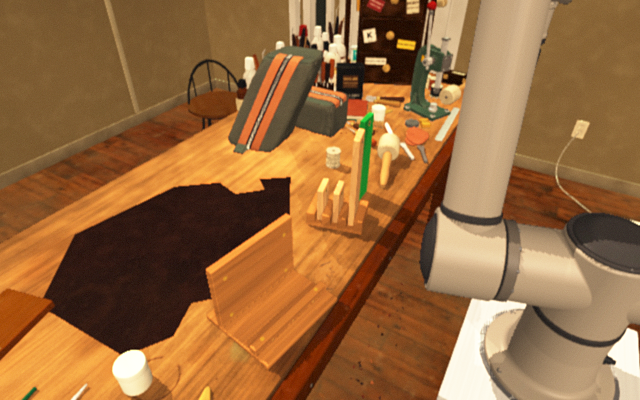

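View pics/top0.png

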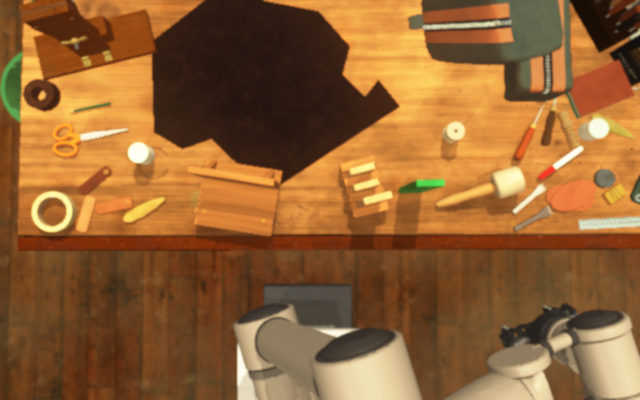

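View pics/wrist0.png

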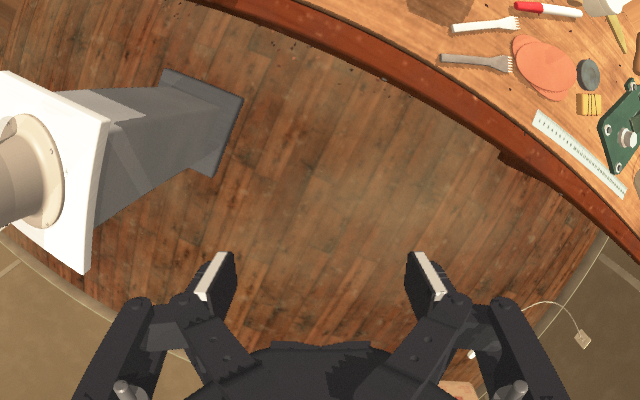

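```bash
cat > h.py <<'E'
import numpy as np,cv2
from scipy.spatial.transform import Rotation as R
def load(n,t='0'):
    c=np.load(f"pics/{n}{t}c.npz");return cv2.imread(f"pics/{n}{t}.png"),np.load(f"pics/{n}{t}.npy"),c
def cloud(n,t='0'):
    im,d,c=load(n,t);K=c['intrinsics'];v,u=np.mgrid[:400,:640]
    p=np.stack([(u-K[0,2])/K[0,0]*d,(v-K[1,2])/K[1,1]*d,d],-1)
    return im,p@R.from_rotvec(c['orientation']).as_matrix().T+c['position']
def proj(n,P,t='0'):
    c=load(n,t)[2];q=(np.atleast_2d(P)-c['position'])@R.from_rotvec(c['orientation']).as_matrix()
    K=c['intrinsics'];return np.c_[q[:,0]/q[:,2]*K[0,0]+K[0,2],q[:,1]/q[:,2]*K[1,1]+K[1,2]]
E
python3 - <<'E'
from h import *
im=cv2.imread('pics/top0.png');a=cv2.resize(im[150:240,330:460],None,fx=6,fy=6,interpolation=2)
cv2.imwrite('pics/a.png',a)
cv2.imwrite('pics/c.png',cv2.resize(im[150:245,180:295],None,fx=6,fy=6,interpolation=2))
im=cv2.imread('pics/side0.png');cv2.imwrite('pics/b.png',cv2.resize(im[100:240,295:415],None,fx=4,fy=4,interpolation=2))
for n in('top','side'):
    im,P=cloud(n);z=P[...,2]
    if n=='top':
        Q=P[150:240:6,330:460:6]; print(np.round(Q[...,2]*1000).astype(int))
E
```

```text
[[   5   -2    1   -2    0   -1   -5    0    0    1    1   -1   -3   -3
    -1    2   -1    2    3   -3    1    4]
 [   3    0   -4   -1    6   -2 1304   41   -3    1   -1    0   -2    1
    -6   -3    2    0    2   -1    2    5]
 [   0   -1   -3   36   37   38   40   45   -4    0   -2    3    2    0
     1   -2    2    3   -1   -4    6    0]
 [  -2    0   36   38   99   98   99   98    1   -4    2    0    2    1
     0    2    3    4    6   -2    0    1]
 [   1   -3   12   21   90   32   42   44   36   -5   -2    1   -1   -5
    -2   -2    0    3    3   -3    0   -4]
 [  -5   -3    1   37   38   44   41   96   95   -3   -4    0   -3    2
     0  240  240  240  239  238   -3   -4]
 [  -4    1   -3   42   98  102  100   97    8    0   -4    3   -3  140
   213  241  236  237  236   -4    0   -4]
 [  -6   -7   -3   10   36   41   42   37   39   40  248    2   44   32
    25   19   -3    0   -3    3   -2    3]
 [   4    0   -2   11   37 1304  250  248  249  254  250    2    1   -5
     2    1    1    1    0   10   26   26]
 [   3    2   -3    0    9  141  248   12   40   37   -2   -2   -1    3
     2   -2    0    0   12   20   16    3]
 [  -1   -2   -5    1   39   32   37   39   41   38    0   -9   -2    3
    -6    0    0 1304   -1   -1    5    2]
 [   2   -2    4    4   40   39   -1   -1    1    1    2    6   -2    0
     1   -1    1   -1    0   -1    2    0]
 [   5   -3   -1    1   -2   -2    4    0    2   -3   -4   -2   -1   -1
     3   -3   -2    3    2    0    0    1]
 [  -2    4   -1    1    0    3   -1    3   -5   -3 1304    1    0    1
    -2    0    1   -3   -1    1   -2   -3]
 [  -1    0    0 -864 -860 -858 -871 -861 -858 -852 -854 -861 -874 -858
  -852 -855 -859 -858 -861 -863 -855 -854]]
```

View pics/a.png

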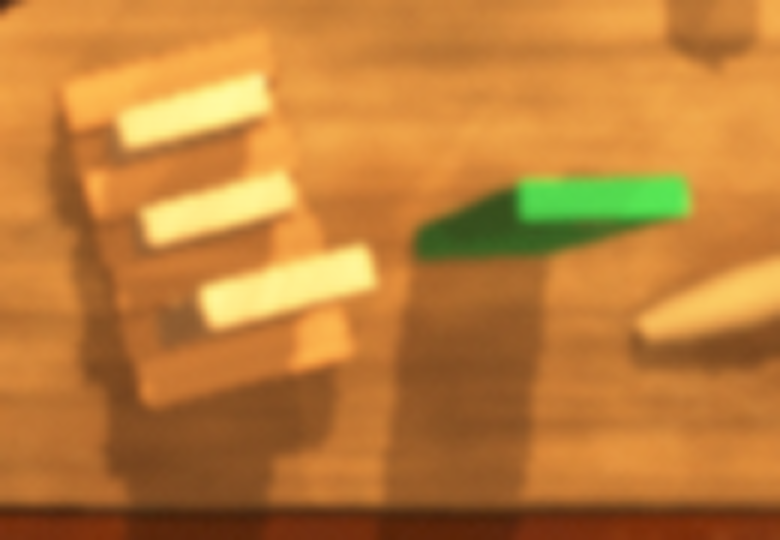

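View pics/b.png

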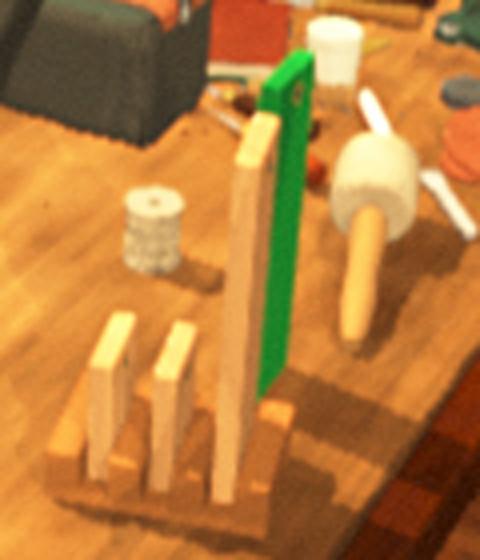

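View pics/c.png

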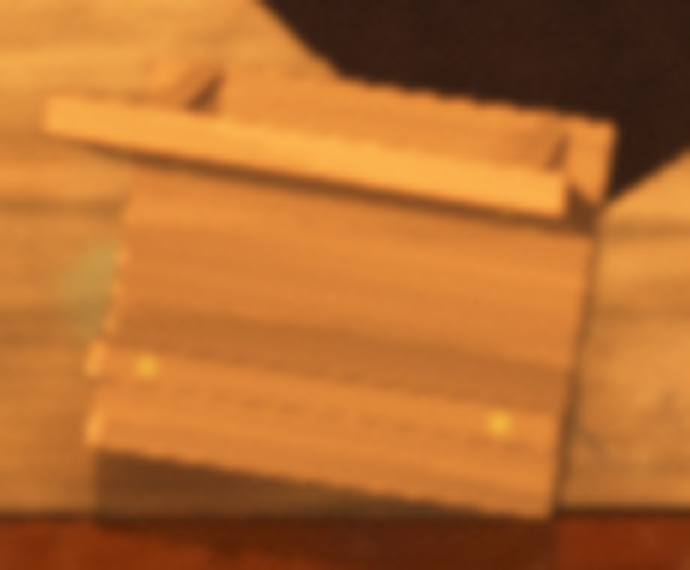

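```bash
cat >> h.py <<'E'
def ray(n,uv,z,t='0'):
    c=load(n,t)[2];K=c['intrinsics'];uv=np.atleast_2d(uv).astype(float)
    d=np.c_[(uv[:,0]-K[0,2])/K[0,0],(uv[:,1]-K[1,2])/K[1,1],np.ones(len(uv))]@R.from_rotvec(c['orientation']).as_matrix().T
    s=(z-c['position'][2])/d[:,2];return c['position']+d*s[:,None]
E
python3 - <<'E'
from h import *
A=lambda l:np.array(l)/6.+[330,150]-0.4
C=lambda l:np.array(l)/6.+[180,150]-0.4
def rep(nm,P):
    print(nm,'cen',P.mean(0).round(4));e=np.diff(np.r_[P,P[:1]],axis=0)
    print('  len',(np.linalg.norm(e,axis=1)*1000).round(1),'ang',np.degrees(np.arctan2(e[:,1],e[:,0])).round(1))
rep('long',ray('top',A([(200,292),(363,244),(378,284),(212,330)]),.25))
rep('s0',ray('top',A([(117,120),(262,76),(272,105),(125,151)]),.10))
rep('s1',ray('top',A([(139,212),(288,172),(297,203),(150,247)]),.10))
rep('green',ray('top',A([(517,177),(689,177),(690,217),(517,221)]),.24))
rep('rack',ray('top',A([(62,90),(270,30),(352,352),(148,408)]),.04))
rep('panel',ray('top',C([(46,95),(567,173),(563,217),(45,130)]),.162))
print(ray('top',C([(147,367),(498,423)]),.03))
im,P=cloud('side')
# side: long board & stand depth checks
print('side longtop',ray('side',[[295+258/4,100+138/4]],.25))
E
```

```text
long cen [ 0.4749 -0.1745  0.25  ]
  len [59.2 14.8 59.9 13.8] ang [ -73.8 -160.   105.3   17.1]
s0 cen [ 0.5517 -0.1547  0.1   ]
  len [60.5 12.3 61.4 12.8] ang [ -73.2 -161.5  107.2   14.1]
s1 cen [ 0.5135 -0.1642  0.1   ]
  len [61.4 12.9 61.1 14.6] ang [ -75.1 -164.3  106.5   17.1]
green cen [ 0.5065 -0.2866  0.24  ]
  len [60.4 14.1 60.7 15.5] ang [ -90.2 -179.5   91.2   -0.7]
rack cen [ 0.5133 -0.1652  0.04  ]
  len [ 90.7 138.9  88.2 137.6] ang [ -74.  -166.3  105.2   14.8]
panel cen [0.5307 0.1487 0.162 ]
  len [199.6  16.7 198.9  13.3] ang [-98.7 174.9  80.3  -1. ]
[[0.45309175 0.23812286 0.03      ]
 [0.42917714 0.09047733 0.03      ]]
side longtop [[ 0.47284827 -0.17284992  0.25      ]]
```

```bash
cat >> h.py <<'E'
def need(target,yaw):
    """shift in tool axes (cm) and roll to bring TCP to target with tool x along yaw (mod pi)"""
    from workcell import env
    o=env.get_obs();M=R.from_rotvec(o['tcp_rot']).as_matrix()
    cur=np.arctan2(M[1,0],M[0,0]); d=(yaw-cur+np.pi/2)%np.pi-np.pi/2
    print('t',round(o['t'],2),'tcp',o['ee_pos'].round(4),'yaw',round(np.degrees(cur),2),'ydown',M[:,1].round(3),'F',o['force'].round(1),'w',round(o['width'],4),'q',o['qpos'].round(2))
    print(' shift now-axes cm',(M.T@(np.array(target)-o['ee_pos'])*100).round(2),'roll(about tool y)',round(-d,3), 'alt',round(-d+np.sign(d)*np.pi,3))
    f=R.from_euler('z',d).as_matrix()@M; print(' shift final-axes cm',(f.T@(np.array(target)-o['ee_pos'])*100).round(2))
E
python3 -c "
from h import *
need([.475,-.1755,.33],np.radians(105.4))"
```

```text
t 0.15 tcp [ 0.222  -0.4754  0.2308] yaw -64.98 ydown [-0.     0.001 -1.   ] F [ 0.4  0.7 -0.5] w 0.0853 q [-1.28  0.34  1.52  0.    1.28 -0.15]
 shift now-axes cm [-16.49  -9.89  35.61] roll(about tool y) 0.168 alt -2.974
 shift final-axes cm [-22.21  -9.89  32.36]
```

Request:
arm_command:
  deltas:
    - [[0,-3.5,0],0.1,0]
    - [[0,-3.5,0],0.068,0]
    - [[-2,-3,2.9],0,0]
    - [[-2.4,0,3.5],0,0]
    - [[-2.4,0,3.5],0,0]
    - [[-2.4,0,3.5],0,0]
    - [[-2.4,0,3.5],0,0]
    - [[-2.4,0,3.5],0,0]

```text
t: 1.15
ee_pos: [0.3823, -0.2853, 0.3311]
tcp_rot: [-1.324, 1.009, -1.009]
force: [0.5, 0.0, -0.1]
width: 0.0854
```

Request:
arm_command:
  deltas:
    - [[-2.4,0,3.5],0,0]
    - [[-2.4,0,3.5],0,0]
    - [[-2.0,0,3.0],0,0]
    - [[-1.0,0,1.4],0,0]
    - [[0,0,0],0,0]

```text
t: 1.78
ee_pos: [0.4709, -0.1807, 0.331]
tcp_rot: [-1.326, 1.008, -1.007]
force: [0.3, -0.2, 0.2]
width: 0.0856
```

Run:
```python
from h import *
from workcell import env
need([.475,-.1750,.33],np.radians(105.4))
c=env.get_calibration('wrist');im,d=env.snapshot('wrist');cv2.imwrite('pics/wrist1.png',im)
```

```text
t 1.77 tcp [ 0.4709 -0.1807  0.331 ] yaw -74.51 ydown [-0.001 -0.    -1.   ] F [ 0.3 -0.2  0.2] w 0.0856 q [-0.52  0.24  1.39 -0.    1.51  0.78]
 shift now-axes cm [-0.44  0.1   0.55] roll(about tool y) 0.002 alt -3.14
 shift final-axes cm [-0.45  0.1   0.55]
```

View pics/wrist1.png

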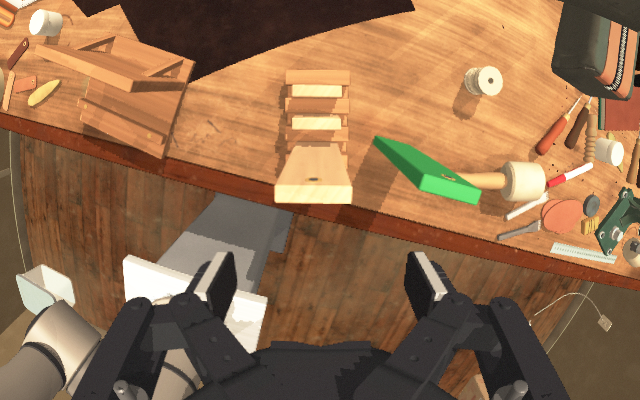

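Request:
arm_command:
  deltas:
    - [[-0.45,0,0.55],0,0]
    - [[0,3,0],0,0]
    - [[0,1,0],0,0]
    - [[0,0,0],0,0]

```text
t: 2.33
ee_pos: [0.4745, -0.1756, 0.2911]
tcp_rot: [-1.324, 1.011, -1.009]
force: [0.2, 0.5, -0.2]
width: 0.0855
```

Run:
```python
from h import *
from workcell import env
need([.475,-.1750,.20],np.radians(105.4))
o=env.get_obs();c=env.get_calibration('wrist');im,d=env.snapshot('wrist');cv2.imwrite('pics/wrist2.png',im)
Rm=R.from_rotvec(c['orientation']).as_matrix();K=c['intrinsics']
def fp(P):
    q=(np.atleast_2d(P)-c['position'])@Rm;th=np.arctan2(np.hypot(q[:,0],q[:,1]),q[:,2]);ph=np.arctan2(q[:,1],q[:,0])
    return np.c_[K[0,2]+K[0,0]*th*np.cos(ph),K[1,2]+K[0,0]*th*np.sin(ph)]
a=np.radians(105.4);ey=np.array([np.cos(a),np.sin(a),0]);ex=np.array([np.sin(a),-np.cos(a),0])
cen=np.array([.475,-.175,.25])
print(fp([cen+sx*.0075*ex+sy*.03*ey for sx,sy in((1,1),(1,-1),(-1,-1),(-1,1))]).round(1))
cv2.imwrite('pics/w2c.png',cv2.resize(im[150:310,230:430],None,fx=4,fy=4,interpolation=2))
```

```text
t 2.33 tcp [ 0.4745 -0.1756  0.2911] yaw -74.65 ydown [-0.001  0.    -1.   ] F [ 0.2  0.5 -0.2] w 0.0855 q [-0.51  0.27  1.47 -0.    1.41  0.8 ]
 shift now-axes cm [-0.04  9.11  0.07] roll(about tool y) -0.001 alt 3.141
 shift final-axes cm [-0.04  9.11  0.07]
[[273.3 211.9]
 [366.9 211.9]
 [365.7 233. ]
 [274.6 233.1]]
```

View pics/w2c.png

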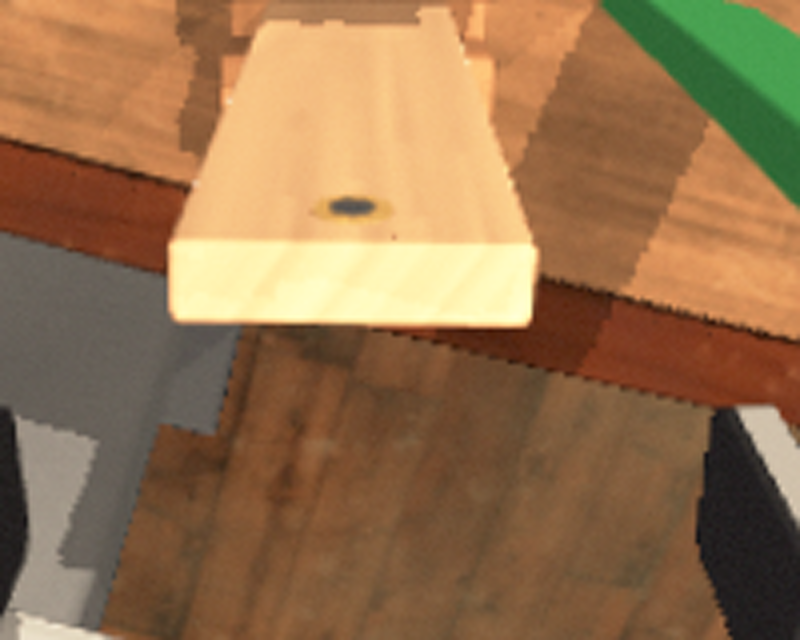

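Wood board with the brass eyelet confirmed (crop (350,207)); green look-alike (top image (430,183)) excluded, shorts at (362,168)/(367,185). Prediction matches the corners within 2 px. Descend and grip.

Request:
arm_command:
  deltas:
    - [[-0.1,3,0.1],0,0]
    - [[0,3,0],0,0]
    - [[0,2.1,0],0,0]
    - [[0,1,0],0,0]
    - [[0,0,0],0,0]
    - [[0,0,0],0,255]
    - [[0,0,0],0,255]
    - [[0,0,0],0,255]

```text
t: 3.38
ee_pos: [0.4763, -0.1742, 0.2016]
tcp_rot: [-1.324, 1.007, -1.011]
force: [-0.7, 1.6, 6.0]
width: 0.0595
```

Request:
arm_command:
  deltas:
    - [[0,0,0],0,255]
    - [[0,0,0],0,255]
    - [[0,0,0],0,255]

```text
t: 3.75
ee_pos: [0.4763, -0.1743, 0.2016]
tcp_rot: [-1.324, 1.007, -1.011]
force: [-0.9, 1.3, 5.7]
width: 0.0594
```

Run:
```python
from h import *
from workcell import env
need([.475,-.1750,.37],np.radians(105.4))
im,d=env.snapshot('side');cv2.imwrite('pics/side3.png',im)
```

```text
t 3.75 tcp [ 0.4763 -0.1743  0.2016] yaw -74.6 ydown [ 0.002 -0.001 -1.   ] F [-0.9  1.3  5.7] w 0.0594 q [-0.5   0.33  1.62  0.    1.18  0.8 ]
 shift now-axes cm [  0.07 -16.84  -0.11] roll(about tool y) 0.0 alt -3.142
 shift final-axes cm [  0.07 -16.84  -0.11]
```

View pics/side3.png

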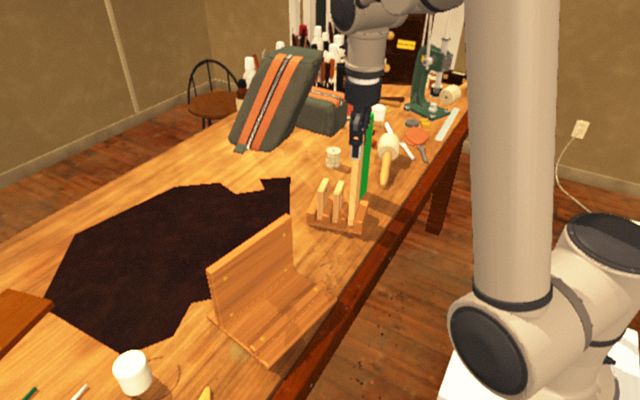

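Request:
arm_command:
  deltas:
    - [[0,-0.5,0],0,255]
    - [[0,-1.5,0],0,255]
    - [[0,-2.5,0],0,255]
    - [[0,-2.5,0],0,255]
    - [[0,-2.5,0],0,255]
    - [[0,-2.5,0],0,255]
    - [[0,-2.5,0],0,255]
    - [[0,-2.5,0],0,255]

```text
t: 4.8
ee_pos: [0.4754, -0.174, 0.3711]
tcp_rot: [-1.325, 1.009, -1.009]
force: [-0.8, 0.1, -1.6]
width: 0.0595
```

Run:
```python
from h import *
from workcell import env
import os
need([.495,.155,.37],np.radians(80.7))
for n in('top','side'):
    c=env.get_calibration(n);im,d=env.snapshot(n);cv2.imwrite(f'pics/{n}4.png',im);np.save(f'pics/{n}4.npy',d);np.savez(f"pics/{n}4c.npz",**c)
```

```text
t 4.8 tcp [ 0.4754 -0.174   0.3711] yaw -74.6 ydown [-0.001  0.    -1.   ] F [-0.8  0.1 -1.6] w 0.0595 q [-0.5   0.24  1.29 -0.    1.61  0.8 ]
 shift now-axes cm [-31.19   0.11  10.63] roll(about tool y) 0.431 alt -2.71
 shift final-axes cm [-32.78   0.12  -3.38]
```

View pics/side4.png

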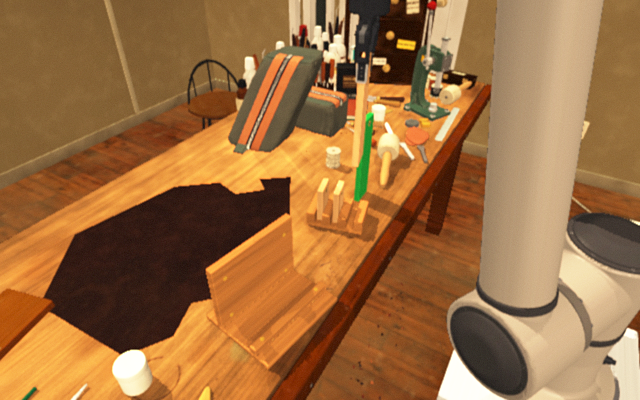

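Request:
arm_command:
  deltas:
    - [[0,0,0],0.1,255]
    - [[0,0,0],0.13,255]
    - [[0,0,0],0.13,255]
    - [[0,0,0],0.071,255]
    - [[-2,0,-0.2],0,255]
    - [[-3,0,-0.3],0,255]
    - [[-3,0,-0.3],0,255]
    - [[-3,0,-0.3],0,255]

```text
t: 5.9
ee_pos: [0.4821, -0.0617, 0.3696]
tcp_rot: [-1.129, 1.327, -1.326]
force: [0.8, -0.7, -1.9]
width: 0.059
```

Request:
arm_command:
  deltas:
    - [[-3.5,0,-0.35],0,255]
    - [[-3.5,0,-0.35],0,255]
    - [[-3.5,0,-0.35],0,255]
    - [[-3.5,0,-0.35],0,255]
    - [[-3.5,0,-0.35],0,255]
    - [[-2.5,0,-0.3],0,255]
    - [[-1.5,0,-0.2],0,255]
    - [[-0.3,0,-0.1],0,255]

```text
t: 6.9
ee_pos: [0.4941, 0.1561, 0.3698]
tcp_rot: [-1.13, 1.327, -1.326]
force: [0.4, -0.1, -1.9]
width: 0.0594
```

Request:
arm_command:
  deltas:
    - [[0,0,0],0,255]

```text
t: 7.02
ee_pos: [0.4944, 0.1549, 0.3701]
tcp_rot: [-1.129, 1.327, -1.328]
force: [-0.2, 0.0, -1.4]
width: 0.0592
```

Run:
```python
from h import *
from workcell import env
import os
need([.5062,.1531,.2326],np.radians(80.7))
for n in('top','side'):
    c=env.get_calibration(n);im,d=env.snapshot(n);cv2.imwrite(f'pics/{n}5.png',im);np.save(f'pics/{n}5.npy',d);np.savez(f"pics/{n}5c.npz",**c)
cv2.imwrite('pics/s5c.png',cv2.resize(im[50:390,150:400],None,fx=1.7,fy=1.7))
```

```text
t 7.03 tcp [0.4944 0.1549 0.3701] yaw -99.28 ydown [-0. -0. -1.] F [-0.2  0.  -1.4] w 0.0592 q [ 0.16  0.26  1.26 -0.    1.62  1.89]
 shift now-axes cm [-0.02 13.75  1.2 ] roll(about tool y) 0.0 alt -3.141
 shift final-axes cm [-0.02 13.75  1.2 ]
```

View pics/s5c.png

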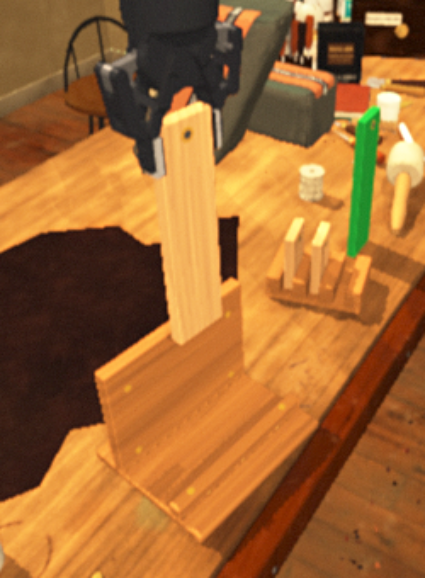

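View pics/top5.png

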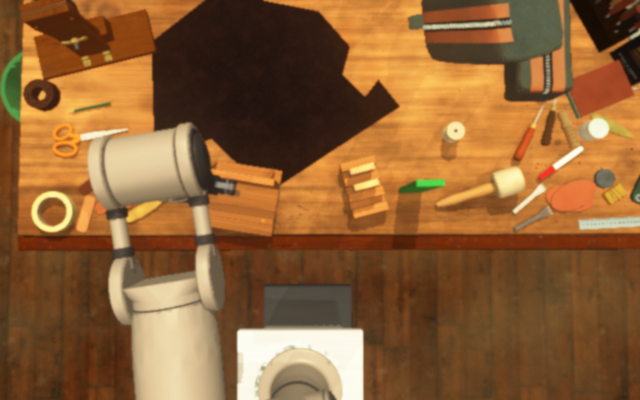

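Run:
```python
from h import *
t=np.array([.4944,.1549,.3701]);a=np.radians(80.7);ey=np.array([np.cos(a),np.sin(a),0]);ex=np.array([np.sin(a),-np.cos(a),0])
for z in(.049,-.191):
    print((proj('side',[t+[0,0,z]+sx*.0075*ex+sy*.03*ey for sx,sy in((-1,1),(-1,-1),(1,-1),(1,1))],'5')).round(1))
S=np.array([.4884,.156,0])
print('edge',proj('side',[S+.035*ex+s*.1*ey+[0,0,.162] for s in(-1,1)],'5'),'strip inner',proj('side',[S-.04*ex+s*.1*ey+[0,0,.03] for s in(-1,1)],'5'))
im=cv2.imread('pics/side5.png');cv2.imwrite('pics/b.png',cv2.resize(im[100:370,200:350],None,fx=5,fy=2.2*1)) if 0 else cv2.imwrite('pics/b.png',cv2.resize(im[200:370,200:350],None,fx=3.5,fy=3.5))
cv2.imwrite('pics/b2.png',cv2.resize(im[90:260,200:350],None,fx=3.5,fy=3.5))
```

```text
[[242.1 125.4]
 [273.1 111.3]
 [265.8 108.5]
 [234.7 122.2]]
[[256.2 252.9]
 [280.5 235. ]
 [274.6 231.4]
 [250.2 249. ]]
edge [[292.07653856 215.51089067]
 [211.27234633 273.03805965]] strip inner [[320.54388735 279.52728233]
 [249.1938062  345.01458059]]
```

View pics/b.png

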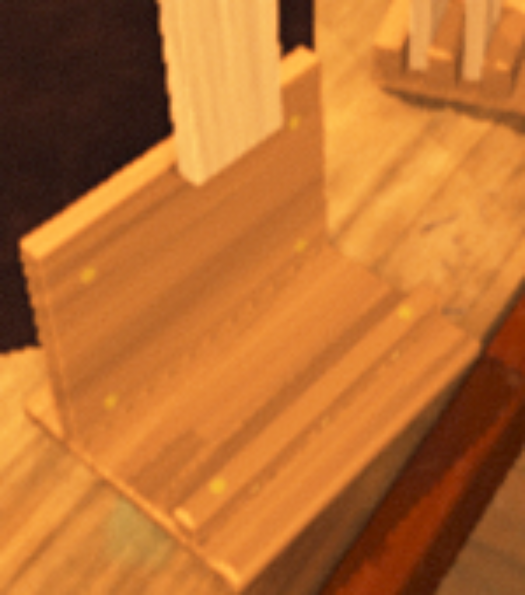

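View pics/b2.png

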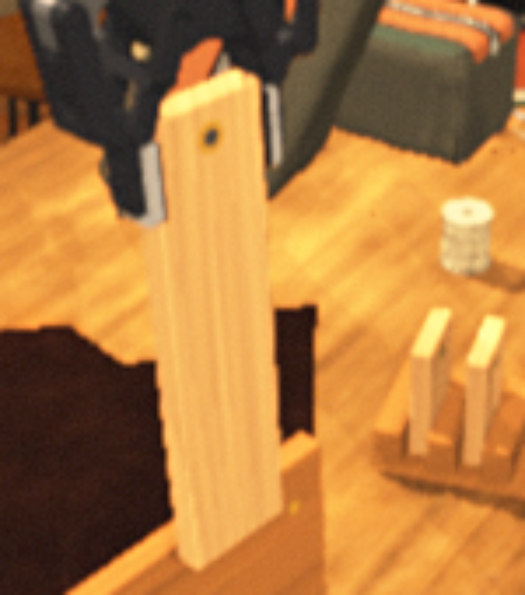

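Request:
arm_command:
  deltas:
    - [[0,0,1],0,255]
    - [[0,2,0.1],0,255]
    - [[0,3,0],0,255]
    - [[0,3,0],0,255]
    - [[0,3,0],0,255]
    - [[0,2,0],0,255]
    - [[0,0.75,0],0,255]
    - [[0,0,0],0,255]

```text
t: 8.12
ee_pos: [0.5058, 0.1531, 0.2328]
tcp_rot: [-1.128, 1.328, -1.328]
force: [0.7, -0.5, -1.5]
width: 0.0586
```

Request:
arm_command:
  deltas:
    - [[0,0,0.5],0,255]
    - [[0,0,0.5],0,255]
    - [[0,0,0.5],0,255]
    - [[0,0,0.5],0,255]
    - [[0,0,0],0,255]

```text
t: 8.75
ee_pos: [0.5244, 0.1505, 0.2327]
tcp_rot: [-1.13, 1.33, -1.326]
force: [-5.5, 2.2, 1.3]
width: 0.0597
```

Run:
```python
from h import *
from workcell import env
import os
need([.5528,.1454,.2326],np.radians(80.7))
im,d=env.snapshot('side')
cv2.imwrite('pics/s6.png',cv2.resize(im[140:370,190:350],None,fx=2.6,fy=2.6))
```

```text
t 8.75 tcp [0.5244 0.1505 0.2327] yaw -99.28 ydown [-0.002  0.001 -1.   ] F [-5.5  2.2  1.3] w 0.0597 q [0.14 0.38 1.46 0.   1.3  1.87]
 shift now-axes cm [0.05 0.01 2.89] roll(about tool y) 0.0 alt -3.141
 shift final-axes cm [0.05 0.01 2.89]
```

View pics/s6.png

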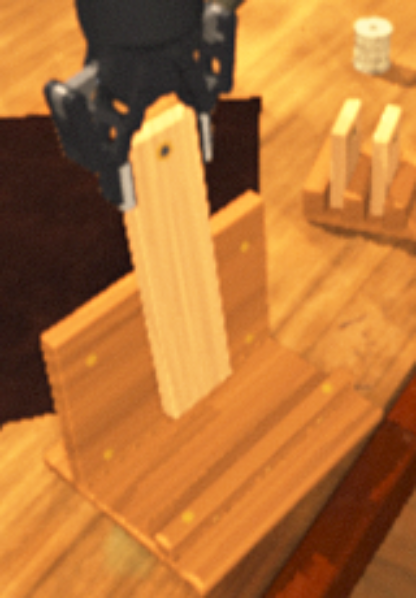

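Request:
arm_command:
  deltas:
    - [[0,0,0.5],0,255]
    - [[0,0,0.5],0,255]
    - [[0,0,0.5],0,255]
    - [[0,0,0.5],0,255]
    - [[0,0,0.5],0,255]
    - [[0,0,0.4],0,255]
    - [[0,0,0],0,255]

```text
t: 9.68
ee_pos: [0.5523, 0.1457, 0.2318]
tcp_rot: [-1.132, 1.331, -1.326]
force: [-5.3, 0.7, -2.3]
width: 0.059
```

Run:
```python
from h import *
from workcell import env
import os
need([.5361,.1482,.1909],np.radians(80.7))
im,d=env.snapshot('side')
cv2.imwrite('pics/s7.png',cv2.resize(im[140:370,190:350],None,fx=2.6,fy=2.6))
S=np.array([.4884,.156,0]);a=np.radians(80.7);ey=np.array([np.cos(a),np.sin(a),0]);ex=np.array([np.sin(a),-np.cos(a),0])
# predicted board corners at raised pose, del=45mm, th=22.2
th=np.radians(22.2);u=np.sin(th)*ex+np.array([0,0,np.cos(th)]);n=np.cos(th)*ex-np.array([0,0,np.sin(th)])
f=S-.033*ex+[0,0,.0148]+.045*u
for L in(0,.24): print(((proj('side',[f+L*u+sx*.0075*n+sy*.03*ey for sx,sy in((-1,1),(-1,-1),(1,-1),(1,1))],'5')-[190,140])*2.6).round(1))
```

```text
t 9.68 tcp [0.5523 0.1457 0.2318] yaw -99.29 ydown [-0.005 -0.    -1.   ] F [-5.3  0.7 -2.3] w 0.059 q [0.12 0.43 1.39 0.   1.33 1.86]
 shift now-axes cm [ 0.01  4.1  -1.62] roll(about tool y) 0.0 alt -3.141
 shift final-axes cm [ 0.01  4.1  -1.62]
[[206.5 428.6]
 [263.3 379.1]
 [250.1 375.1]
 [193.3 423.8]]
[[ 83.3 127.3]
 [153.5  87.9]
 [140.2  87.6]
 [ 70.3 126.5]]
```

View pics/s7.png

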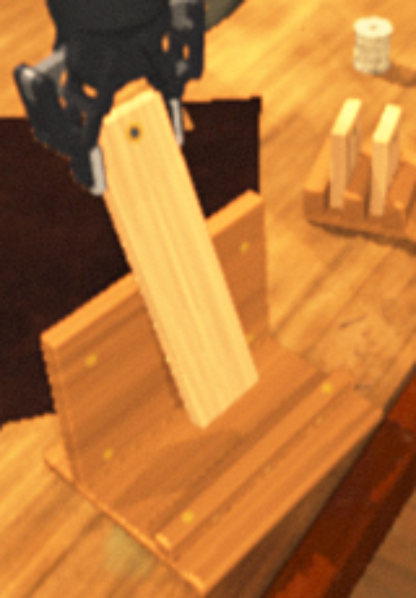

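Request:
arm_command:
  deltas:
    - [[0,0.4,-0.15],0,255]
    - [[0,0.5,-0.2],0,255]
    - [[0,0.5,-0.2],0,255]
    - [[0,0.5,-0.2],0,255]
    - [[0,0.5,-0.2],0,255]
    - [[0,0.5,-0.2],0,255]
    - [[0,0.4,-0.16],0,255]
    - [[0,0,0],0,255]

```text
t: 10.72
ee_pos: [0.5405, 0.1476, 0.199]
tcp_rot: [-1.129, 1.328, -1.327]
force: [-3.8, 1.6, -1.8]
width: 0.0593
```

Run:
```python
from h import *
from workcell import env
import os
need([.5361,.1482,.1909],np.radians(80.7))
im,d=env.snapshot('side')
cv2.imwrite('pics/s8.png',cv2.resize(im[140:370,190:350],None,fx=2.6,fy=2.6))
```

```text
t 10.72 tcp [0.5405 0.1476 0.199 ] yaw -99.29 ydown [-0.001 -0.    -1.   ] F [-3.8  1.6 -1.8] w 0.0593 q [0.13 0.43 1.48 0.   1.23 1.86]
 shift now-axes cm [ 0.02  0.81 -0.44] roll(about tool y) 0.0 alt -3.141
 shift final-axes cm [ 0.02  0.81 -0.44]
```

View pics/s8.png

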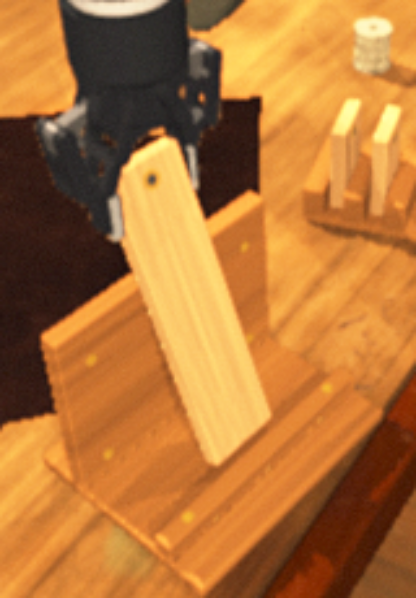

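Request:
arm_command:
  deltas:
    - [[0,0.2,-0.08],0,255]
    - [[0,0.2,-0.08],0,255]
    - [[0,0.2,-0.08],0,255]
    - [[0,0.1,-0.04],0,255]
    - [[0,0,0],0,255]

```text
t: 11.4
ee_pos: [0.5384, 0.148, 0.1932]
tcp_rot: [-1.127, 1.327, -1.328]
force: [-3.8, 0.0, 5.6]
width: 0.0595
```

Request:
arm_command:
  deltas:
    - [[0,0.15,-0.06],0,255]
    - [[0,0.15,-0.06],0,255]
    - [[0,0,0],0,255]

```text
t: 11.78
ee_pos: [0.5386, 0.148, 0.193]
tcp_rot: [-1.123, 1.323, -1.33]
force: [-5.2, -1.4, 19.8]
width: 0.0591
```

```bash
cat > look.py <<'E'
from h import *
from workcell import env
import sys
need([.5361,.1482,.1909],np.radians(80.7))
im,d=env.snapshot('side')
cv2.imwrite(sys.argv[1],cv2.resize(im[185:345,230:345],None,fx=4,fy=4,interpolation=2)[:600])
S=np.array([.4884,.156,0]);a=np.radians(80.7);ey=np.array([np.cos(a),np.sin(a),0]);ex=np.array([np.sin(a),-np.cos(a),0])
th=np.radians(22.2);u=np.sin(th)*ex+np.array([0,0,np.cos(th)]);n=np.cos(th)*ex-np.array([0,0,np.sin(th)])
f=S-.033*ex+[0,0,.0148]
for L in(0,.24): print(((proj('side',[f+L*u+sx*.0075*n+sy*.03*ey for sx,sy in((-1,1),(-1,-1),(1,-1),(1,1))],'5')-[230,185])*4).round(1))
E
python3 look.py pics/s9.png
```

```text
t 11.78 tcp [0.5386 0.148  0.193 ] yaw -99.28 ydown [ 0.007 -0.    -1.   ] F [-5.2 -1.4 19.8] w 0.0591 q [ 0.13  0.43  1.5  -0.    1.21  1.86]
 shift now-axes cm [ 0.02  0.21 -0.25] roll(about tool y) 0.0 alt -3.141
 shift final-axes cm [ 0.02  0.21 -0.25]
[[188.6 554.9]
 [272.9 476.7]
 [252.5 469.8]
 [168.3 546.6]]
[[  7.2 111.6]
 [110.9  47.2]
 [ 90.4  45.6]
 [-12.8 108.9]]
```

View pics/s9.png

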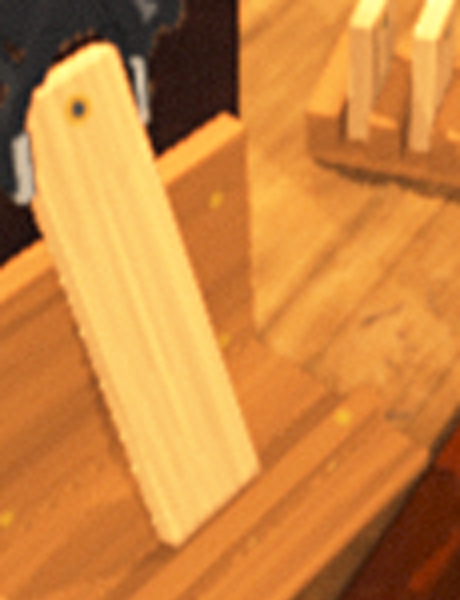

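Request:
arm_command:
  deltas:
    - [[0,-0.3,0],0,255]
    - [[0,-0.1,0],0,255]
    - [[0,0,-0.3],0,255]
    - [[0,0,-0.3],0,255]
    - [[0,0,-0.2],0,255]
    - [[0,0,0],0,255]

```text
t: 12.58
ee_pos: [0.5294, 0.1495, 0.1939]
tcp_rot: [-1.127, 1.326, -1.328]
force: [3.1, 0.1, -2.6]
width: 0.0591
```

```bash
python3 look.py pics/s10.png
```

```text
t 12.57 tcp [0.5294 0.1495 0.1939] yaw -99.29 ydown [ 0.001 -0.    -1.   ] F [ 3.1  0.1 -2.6] w 0.0591 q [ 0.14  0.42  1.51 -0.    1.21  1.87]
 shift now-axes cm [0.02 0.3  0.68] roll(about tool y) 0.0 alt -3.141
 shift final-axes cm [0.02 0.3  0.68]
[[188.6 554.9]
 [272.9 476.7]
 [252.5 469.8]
 [168.3 546.6]]
[[  7.2 111.6]
 [110.9  47.2]
 [ 90.4  45.6]
 [-12.8 108.9]]
```

View pics/s10.png

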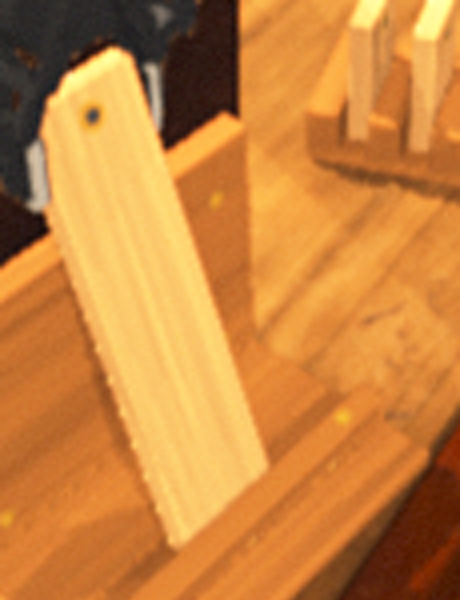

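Request:
arm_command:
  deltas:
    - [[0,0.15,0],0,255]
    - [[0,0.15,0],0,255]
    - [[0,0.1,0.2],0,255]
    - [[0,0.1,0.2],0,255]
    - [[0,0,0],0,255]

```text
t: 13.25
ee_pos: [0.5345, 0.1488, 0.1916]
tcp_rot: [-1.124, 1.324, -1.33]
force: [2.1, -1.0, 15.5]
width: 0.0592
```

```bash
python3 look.py pics/s11.png
```

```text
t 13.25 tcp [0.5345 0.1488 0.1916] yaw -99.3 ydown [ 0.005  0.    -1.   ] F [ 2.1 -1.  15.5] w 0.0592 q [ 0.13  0.43  1.51 -0.    1.2   1.87]
 shift now-axes cm [0.03 0.07 0.17] roll(about tool y) 0.0 alt -3.142
 shift final-axes cm [0.03 0.07 0.17]
[[188.6 554.9]
 [272.9 476.7]
 [252.5 469.8]
 [168.3 546.6]]
[[  7.2 111.6]
 [110.9  47.2]
 [ 90.4  45.6]
 [-12.8 108.9]]
```

View pics/s11.png

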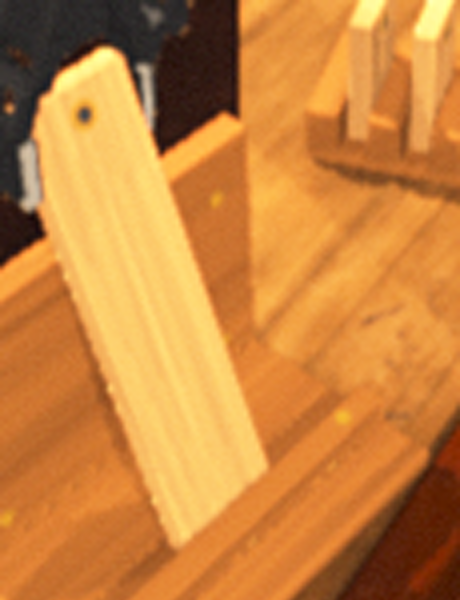

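Request:
arm_command:
  deltas:
    - [[0,0.05,0.15],0,255]
    - [[0,0.05,0.15],0,255]
    - [[0,0,0],0,255]

```text
t: 13.68
ee_pos: [0.5373, 0.1484, 0.1906]
tcp_rot: [-1.124, 1.325, -1.329]
force: [2.3, -2.0, 14.4]
width: 0.0595
```

Request:
arm_command:
  deltas:
    - [[0,0.05,0.15],0,255]
    - [[0,0,0.1],0,255]
    - [[0,0,0],0,255]

```text
t: 14.05
ee_pos: [0.5395, 0.148, 0.1897]
tcp_rot: [-1.125, 1.325, -1.329]
force: [2.5, -1.1, 12.6]
width: 0.0591
```

```bash
python3 look.py pics/s12.png
```

```text
t 14.05 tcp [0.5395 0.148  0.1897] yaw -99.3 ydown [ 0.004  0.    -1.   ] F [ 2.5 -1.1 12.6] w 0.0591 q [ 0.13  0.44  1.5  -0.    1.2   1.86]
 shift now-axes cm [ 0.04 -0.12 -0.33] roll(about tool y) -0.0 alt 3.142
 shift final-axes cm [ 0.04 -0.12 -0.33]
[[188.6 554.9]
 [272.9 476.7]
 [252.5 469.8]
 [168.3 546.6]]
[[  7.2 111.6]
 [110.9  47.2]
 [ 90.4  45.6]
 [-12.8 108.9]]
```

View pics/s12.png

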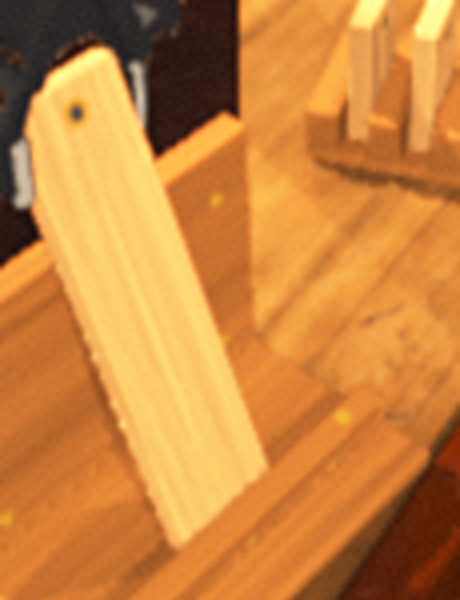

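Request:
arm_command:
  deltas:
    - [[0,0.05,0.15],0,255]
    - [[0,0.05,0.15],0,255]
    - [[0,0,0],0,255]

```text
t: 14.48
ee_pos: [0.5402, 0.148, 0.1892]
tcp_rot: [-1.128, 1.328, -1.327]
force: [-8.5, 0.2, 20.7]
width: 0.0593
```

Request:
arm_command:
  deltas:
    - [[0,0.05,0.15],0,255]
    - [[0,0.05,0.15],0,255]
    - [[0,0,0],0,255]

```text
t: 14.85
ee_pos: [0.5404, 0.148, 0.1891]
tcp_rot: [-1.132, 1.332, -1.324]
force: [-23.2, 0.4, 32.2]
width: 0.0592
```

```bash
python3 look.py pics/s13.png
```

```text
t 14.85 tcp [0.5404 0.148  0.1891] yaw -99.28 ydown [-0.006  0.001 -1.   ] F [-23.2   0.4  32.2] w 0.0592 q [0.13 0.44 1.49 0.   1.22 1.86]
 shift now-axes cm [ 0.05 -0.18 -0.43] roll(about tool y) 0.0 alt -3.141
 shift final-axes cm [ 0.05 -0.18 -0.43]
[[188.6 554.9]
 [272.9 476.7]
 [252.5 469.8]
 [168.3 546.6]]
[[  7.2 111.6]
 [110.9  47.2]
 [ 90.4  45.6]
 [-12.8 108.9]]
```

View pics/s13.png

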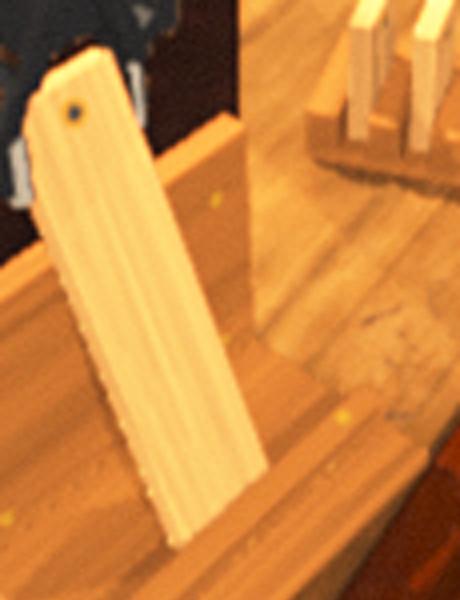

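Request:
arm_command:
  deltas:
    - [[0,-0.1,-0.25],0,255]
    - [[0,-0.05,-0.1],0,255]
    - [[0,0,0],0,255]

```text
t: 15.28
ee_pos: [0.5401, 0.148, 0.1893]
tcp_rot: [-1.127, 1.328, -1.327]
force: [-6.7, -0.1, 15.8]
width: 0.0594
```

Request:
arm_command:
  deltas:
    - [[0,0,0],0,60]
    - [[0,0,0],0,40]
    - [[0,0,0],0,0]
    - [[0,0,0],0,0]
    - [[0,0,0],0,0]

```text
t: 15.9
ee_pos: [0.5408, 0.1476, 0.1866]
tcp_rot: [-1.128, 1.328, -1.328]
force: [0.2, -0.4, -0.6]
width: 0.0852
```

```bash
python3 look.py pics/s14.png
```

```text
t 15.9 tcp [0.5408 0.1476 0.1866] yaw -99.29 ydown [-0. -0. -1.] F [ 0.2 -0.4 -0.6] w 0.0852 q [ 0.13  0.44  1.49 -0.    1.2   1.86]
 shift now-axes cm [ 0.02 -0.43 -0.47] roll(about tool y) 0.0 alt -3.141
 shift final-axes cm [ 0.02 -0.43 -0.47]
[[188.6 554.9]
 [272.9 476.7]
 [252.5 469.8]
 [168.3 546.6]]
[[  7.2 111.6]
 [110.9  47.2]
 [ 90.4  45.6]
 [-12.8 108.9]]
```

View pics/s14.png

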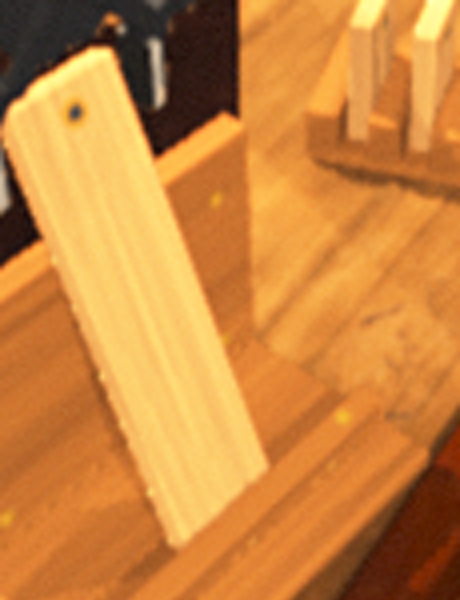

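Request:
arm_command:
  deltas:
    - [[0,-1,0],0,0]
    - [[0,-2,0],0,0]
    - [[0,-3,0],0,0]
    - [[0,-3,0],0,0]
    - [[0,-3,0],0,0]
    - [[3,-2,-2],0,0]
    - [[4,0,-3],0,0]
    - [[4,0,-3],0,0]

```text
t: 16.95
ee_pos: [0.4431, 0.0512, 0.3277]
tcp_rot: [-1.127, 1.326, -1.328]
force: [0.6, -0.8, 0.7]
width: 0.0853
```

Request:
arm_command:
  deltas:
    - [[4,0,-3],0,0]
    - [[4,0,-3],0,0]
    - [[4,0,-2],0,0]
    - [[3,0,0],0,0]
    - [[0,0,0],0,0]

```text
t: 17.58
ee_pos: [0.3406, -0.0844, 0.3276]
tcp_rot: [-1.126, 1.329, -1.332]
force: [-0.1, 1.1, -0.1]
width: 0.0857
```

```bash
python3 look.py pics/s15.png
python3 - <<'E'
from h import *
from workcell import env
for n in('top','side','wrist'):
    c=env.get_calibration(n);im,d=env.snapshot(n);cv2.imwrite(f'pics/{n}9.png',im);np.save(f'pics/{n}9.npy',d);np.savez(f"pics/{n}9c.npz",**c)
im=cv2.imread('pics/top9.png');cv2.imwrite('pics/t9c.png',cv2.resize(im[150:245,180:295],None,fx=6,fy=6,interpolation=2))
E
```

```text
t 17.57 tcp [ 0.3406 -0.0844  0.3276] yaw -99.49 ydown [ 0.001 -0.001 -1.   ] F [-0.1  1.1 -0.1] w 0.0857 q [-0.46 -0.06  1.74 -0.    1.46  1.27]
 shift now-axes cm [-26.18  13.68  15.42] roll(about tool y) -0.003 alt 3.138
 shift final-axes cm [-26.12  13.68  15.51]
[[188.6 554.9]
 [272.9 476.7]
 [252.5 469.8]
 [168.3 546.6]]
[[  7.2 111.6]
 [110.9  47.2]
 [ 90.4  45.6]
 [-12.8 108.9]]
```

View pics/s15.png

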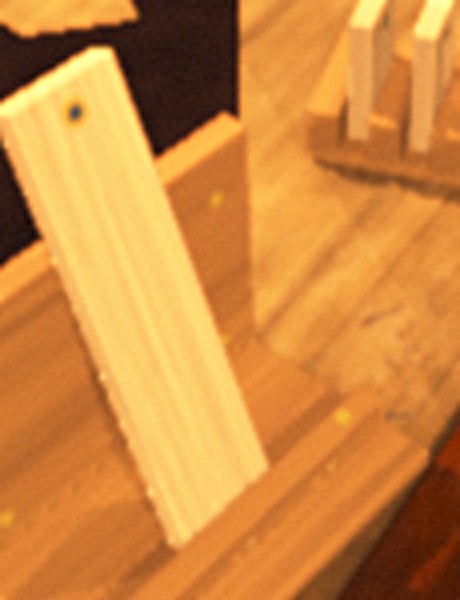

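View pics/t9c.png

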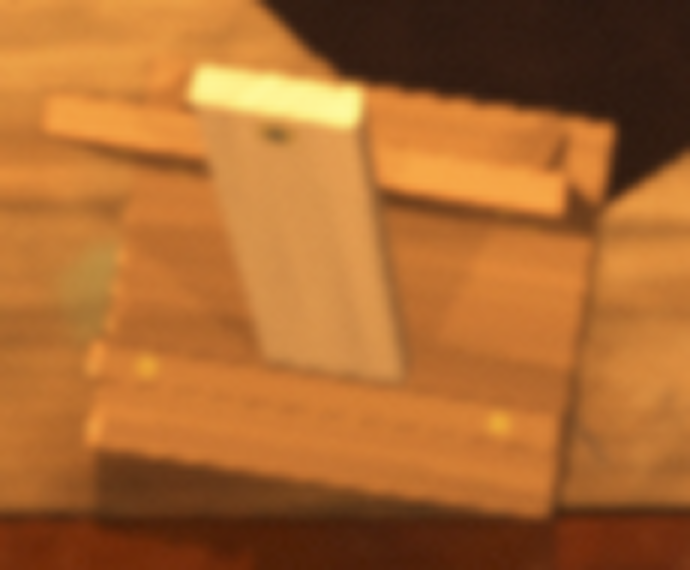

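View pics/wrist9.png

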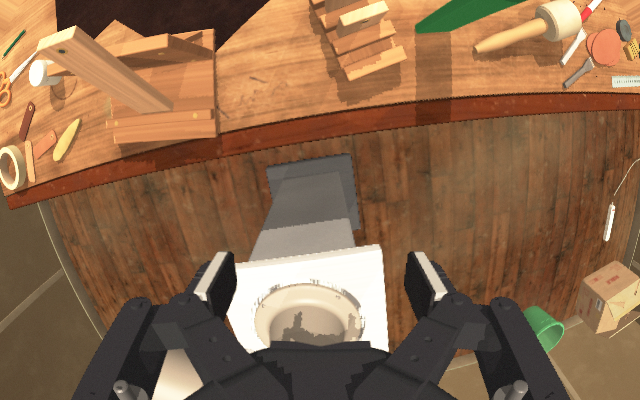

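Run:
```python
from h import *
C=lambda l:np.array(l)/6.+[180,150]-0.4
S=np.array([.4884,.156,0]);a=np.radians(80.7);ey=np.array([np.cos(a),np.sin(a),0]);ex=np.array([np.sin(a),-np.cos(a),0])
st=lambda P:np.c_[(P-S)@ex,(P-S)@ey,P[:,2]].round(4)
print('top',st(ray('top',C([(197,66),(365,90),(357,127),(190,100)]),.234)), 'pred x of top corners: +x',-.033+.24*np.sin(.3875)+.007,'-x',-.033+.24*np.sin(.3875)-.007)
print('foot',st(ray('top',C([(265,358),(403,380)]),.0176)))
inv=lambda P:((proj('top',P)-[180,150]+.4)*6).round(0)
print('strip inner top edge px',inv([S-.04*ex+y*ey+[0,0,.03] for y in(.1,.05,0,-.05,-.1)]).tolist(),'junction',inv([S-.04*ex+y*ey+[0,0,.012] for y in(.05,-.05)]).tolist())
# depth plane fit of board from side
im,P=cloud('side','9');Q=((P-S)@np.c_[ex,ey,[0,0,1]])
q=Q[(abs(Q[...,1])<.02)&(Q[...,2]>.05)&(Q[...,2]<.22)&(Q[...,0]>-.05)&(Q[...,0]<.1)]
A=np.c_[q[:,1],q[:,2],np.ones(len(q))];w=np.ones(len(q),bool)
for _ in range(6):
    s=np.linalg.lstsq(A[w],q[w,0],rcond=None)[0];r=q[:,0]-A@s;w=abs(r)<.006
print('side plane x=a*y+b*z+c',s.round(4),w.sum(),len(q),'tilt',np.degrees(np.arctan(s[1])),'x at z=.0176',s[1]*.0176+s[2])
```

```text
top [[ 0.0631  0.029   0.234 ]
 [ 0.0641 -0.0313  0.234 ]
 [ 0.0507 -0.0307  0.234 ]
 [ 0.0508  0.0294  0.234 ]] pred x of top corners: +x 0.0646899896305495 -x 0.0506899896305495
foot [[-0.0366  0.0294  0.0176]
 [-0.0365 -0.03    0.0176]]
strip inner top edge px [[93.0, 339.0], [210.0, 358.0], [327.0, 376.0], [444.0, 395.0], [562.0, 414.0]] junction [[218.0, 359.0], [450.0, 396.0]]
side plane x=a*y+b*z+c [ 0.0027  0.4066 -0.047 ] 1692 1756 tilt 22.12573506984751 x at z=.0176 -0.03985666361684673
```

Run:
```python
from h import *
im=cv2.imread('pics/top9.png');a=cv2.resize(im[195:225,215:260],None,fx=16,fy=16,interpolation=2);cv2.imwrite('pics/t9d.png',cv2.convertScaleAbs(a,alpha=1.5))
im=cv2.imread('pics/wrist9.png');a=cv2.resize(im[70:150,100:220],None,fx=6,fy=6,interpolation=2);cv2.imwrite('pics/w9d.png',cv2.convertScaleAbs(a,alpha=1.3))
```

```text
(no output)
```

View pics/t9d.png

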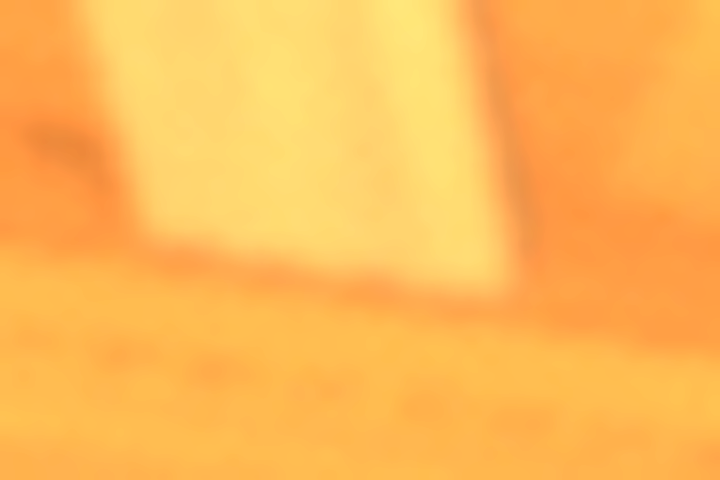

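View pics/w9d.png

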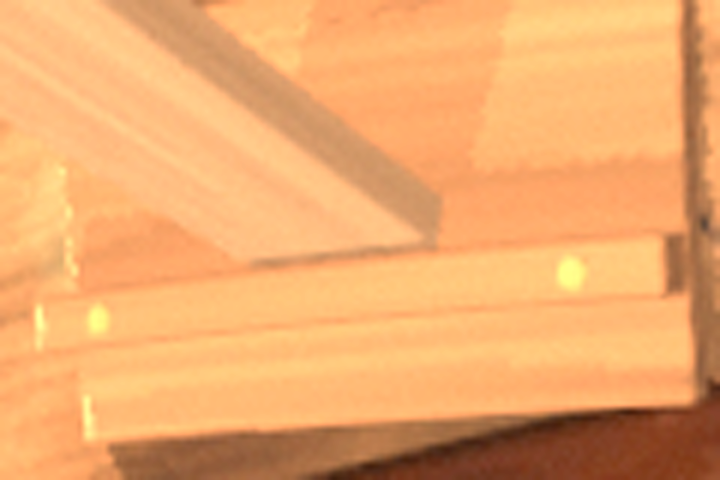

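Run:
```python
from h import *
from workcell import env
need([.37,.165,.16],np.radians(80.7))
o=env.get_obs();print(env.get_calibration('wrist')['position']-o['ee_pos'])
```

```text
t 17.77 tcp [ 0.3411 -0.0825  0.327 ] yaw -99.24 ydown [ 0.  0. -1.] F [ 1.2 -0.3  1.3] w 0.0854 q [-0.46 -0.06  1.74  0.    1.46  1.28]
 shift now-axes cm [-24.89  16.7   -1.13] roll(about tool y) 0.001 alt -3.141
 shift final-axes cm [-24.89  16.7   -1.16]
[ 0.07940062 -0.01263695  0.14214398]
```

Request:
arm_command:
  deltas:
    - [[-3,0,-0.4],0,0]
    - [[-4,0,-0.4],0,0]
    - [[-4,0,-0.4],0,0]
    - [[-4,1,-0.4],0,0]
    - [[-4,3,-0.4],0,0]
    - [[-3.5,4,-0.4],0,0]
    - [[-2,4,-0.4],0,0]
    - [[-0.3,2.5,0],0,0]

```text
t: 18.77
ee_pos: [0.352, 0.1681, 0.18]
tcp_rot: [-1.132, 1.326, -1.324]
force: [1.1, 0.0, 0.3]
width: 0.0857
```

Request:
arm_command:
  deltas:
    - [[0,0,0],0,0]
    - [[0,0,0],0,0]

```text
t: 19.02
ee_pos: [0.3539, 0.1666, 0.1827]
tcp_rot: [-1.127, 1.326, -1.328]
force: [0.9, -0.0, 0.5]
width: 0.0856
```

Run:
```python
from h import *
from workcell import env
need([.37,.165,.16],np.radians(80.7))
c=env.get_calibration('wrist')
im,d=env.snapshot('wrist');cv2.imwrite('pics/wrist10.png',im)
S=np.array([.4884,.156,0]);a=np.radians(80.7);ey=np.array([np.cos(a),np.sin(a),0]);ex=np.array([np.sin(a),-np.cos(a),0])
Rm=R.from_rotvec(c['orientation']).as_matrix();K=c['intrinsics']
def fp(P):
    q=(np.atleast_2d(P)-c['position'])@Rm;th=np.arctan2(np.hypot(q[:,0],q[:,1]),q[:,2]);ph=np.arctan2(q[:,1],q[:,0])
    return np.c_[K[0,2]+K[0,0]*th*np.cos(ph),K[1,2]+K[0,0]*th*np.sin(ph)]
u,v=fp(S-.04*ex+[0,0,.03])[0].astype(int);print(u,v)
for nm,x,z in(('strip outer top',-.056,.03),('strip inner top',-.04,.03),('junction',-.04,.012),('corner touching',-.04,.0176),('corner 3mm',-.037,.0176)): print(nm,((fp([S+x*ex+y*ey+[0,0,z] for y in(.05,0,-.05)])-[u-60,v-50])*6).round(1).tolist())
cv2.imwrite('pics/w10.png',cv2.convertScaleAbs(cv2.resize(im[v-50:v+40,u-60:u+60],None,fx=6,fy=6,interpolation=2),alpha=1.3))
```

```text
t 19.02 tcp [0.3539 0.1666 0.1827] yaw -99.25 ydown [ 0.001  0.    -1.   ] F [ 0.9 -0.   0.5] w 0.0856 q [ 0.24  0.15  1.94 -0.    1.06  1.98]
 shift now-axes cm [-0.1   2.27  1.62] roll(about tool y) 0.001 alt -3.141
 shift final-axes cm [-0.11  2.27  1.62]
308 80
strip outer top [[47.4, 414.1], [362.1, 406.5], [680.8, 410.0]]
strip inner top [[45.6, 314.8], [361.9, 305.8], [682.2, 309.9]]
junction [[67.3, 318.8], [366.0, 310.9], [668.0, 314.6]]
corner touching [[60.8, 317.6], [364.8, 309.4], [672.2, 313.2]]
corner 3mm [[60.6, 299.8], [364.7, 291.3], [672.4, 295.2]]
```

View pics/w10.png

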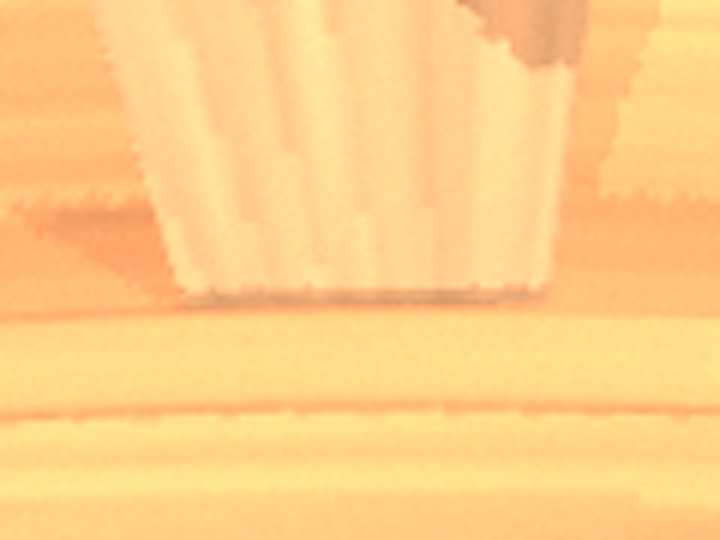

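Request:
arm_command:
  deltas:
    - [[0,-3,0],0,0]
    - [[0,-4,0],0,0]
    - [[0,-4,0],0,0]
    - [[0,-3.7,0],0,0]
    - [[0,0,3],0,0]
    - [[0,0,4],0,0]
    - [[0,0,4],0,0]
    - [[0,0,4],0,0]

```text
t: 20.08
ee_pos: [0.5028, 0.1413, 0.3304]
tcp_rot: [-1.125, 1.326, -1.329]
force: [0.5, 0.4, 0.1]
width: 0.0851
```

Request:
arm_command:
  deltas:
    - [[0,0,2.7],0,0]
    - [[0,0,1],0,0]
    - [[0,0,0],0,0]
    - [[0,0,0],0,0]

```text
t: 20.58
ee_pos: [0.537, 0.1362, 0.3294]
tcp_rot: [-1.128, 1.327, -1.328]
force: [-0.3, -0.5, -0.4]
width: 0.0857
```

```bash
python3 -c "
from h import *
need([.5408,.1474,.19],np.radians(80.7))"
```

```text
t 20.57 tcp [0.537  0.1362 0.3294] yaw -99.27 ydown [ 0.  0. -1.] F [-0.3 -0.5 -0.4] w 0.0857 q [0.11 0.34 1.25 0.   1.54 1.84]
 shift now-axes cm [-1.17 13.94  0.18] roll(about tool y) 0.0 alt -3.141
 shift final-axes cm [-1.17 13.94  0.18]
```

Request:
arm_command:
  deltas:
    - [[-1.17,0,0.18],0,0]
    - [[0,2,0],0,0]
    - [[0,3,0],0,0]
    - [[0,3,0],0,0]
    - [[0,3,0],0,0]
    - [[0,2,0],0,0]
    - [[0,0.9,0],0,0]
    - [[0,0,0],0,0]

```text
t: 21.58
ee_pos: [0.5414, 0.1477, 0.1898]
tcp_rot: [-1.129, 1.327, -1.327]
force: [0.8, -0.7, -0.3]
width: 0.0855
```

Request:
arm_command:
  deltas:
    - [[0,0,0],0,255]
    - [[0,0,0],0,255]
    - [[0,0,0],0,255]
    - [[0,0,0],0,255]

```text
t: 22.08
ee_pos: [0.5421, 0.1473, 0.1909]
tcp_rot: [-1.126, 1.326, -1.328]
force: [-0.1, 1.4, 6.5]
width: 0.0595
```

```bash
python3 look.py pics/s16.png
```

```text
t 22.07 tcp [0.5421 0.1473 0.1909] yaw -99.3 ydown [ 0.002  0.    -1.   ] F [-0.1  1.4  6.5] w 0.0595 q [0.13 0.44 1.49 0.   1.21 1.86]
 shift now-axes cm [ 0.01 -0.   -0.61] roll(about tool y) 0.0 alt -3.142
 shift final-axes cm [ 0.01 -0.   -0.61]
[[188.6 554.9]
 [272.9 476.7]
 [252.5 469.8]
 [168.3 546.6]]
[[  7.2 111.6]
 [110.9  47.2]
 [ 90.4  45.6]
 [-12.8 108.9]]
```

View pics/s16.png

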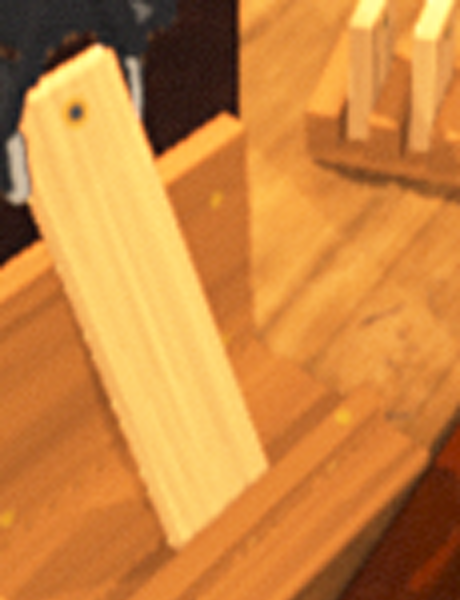

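Request:
arm_command:
  deltas:
    - [[0,-0.2,0],0,255]
    - [[0,0,-0.2],0,255]
    - [[0,0,-0.2],0,255]
    - [[0,0,0],0,255]

```text
t: 22.62
ee_pos: [0.5385, 0.1477, 0.1923]
tcp_rot: [-1.126, 1.326, -1.329]
force: [4.7, -1.1, 1.9]
width: 0.0591
```

Request:
arm_command:
  deltas:
    - [[0,0,-0.2],0,255]
    - [[0,0,0],0,255]

```text
t: 22.88
ee_pos: [0.5369, 0.148, 0.1929]
tcp_rot: [-1.125, 1.325, -1.329]
force: [5.6, -2.8, 4.0]
width: 0.0596
```

Request:
arm_command:
  deltas:
    - [[0,0.05,0],0,255]
    - [[0,0,0],0,60]
    - [[0,0,0],0,40]
    - [[0,0,0],0,0]
    - [[0,0,0],0,0]
    - [[0,0,0],0,0]

```text
t: 23.62
ee_pos: [0.5355, 0.1482, 0.1912]
tcp_rot: [-1.128, 1.328, -1.328]
force: [0.7, 0.1, 0.1]
width: 0.0854
```

```bash
python3 look.py pics/s17.png
```

```text
t 23.62 tcp [0.5355 0.1482 0.1912] yaw -99.29 ydown [-0. -0. -1.] F [0.7 0.1 0.1] w 0.0854 q [0.13 0.43 1.5  0.   1.21 1.87]
 shift now-axes cm [-0.01  0.03  0.06] roll(about tool y) 0.0 alt -3.141
 shift final-axes cm [-0.01  0.03  0.06]
[[188.6 554.9]
 [272.9 476.7]
 [252.5 469.8]
 [168.3 546.6]]
[[  7.2 111.6]
 [110.9  47.2]
 [ 90.4  45.6]
 [-12.8 108.9]]
```

View pics/s17.png

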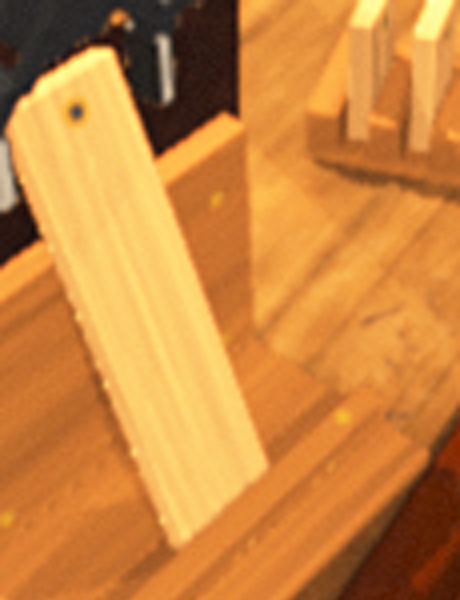

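Back out the same way and recheck the gap from the same wrist viewpoint.

Request:
arm_command:
  deltas:
    - [[0,-1,0],0,0]
    - [[0,-2,0],0,0]
    - [[0,-3,0],0,0]
    - [[0,-3,0],0,0]
    - [[0,-3,0],0,0]
    - [[0,-2,-2],0,0]
    - [[0,0,-4],0,0]
    - [[0,0,-4],0,0]

```text
t: 24.68
ee_pos: [0.4359, 0.1644, 0.3321]
tcp_rot: [-1.127, 1.327, -1.328]
force: [-0.4, 0.4, 0.6]
width: 0.0854
```

Request:
arm_command:
  deltas:
    - [[0,0,-4],0,0]
    - [[0,1,-3.5],0,0]
    - [[0,3,-1],0,0]
    - [[0,4,0],0,0]
    - [[0,4,0],0,0]
    - [[0,2.5,0],0,0]
    - [[0,0,0],0,0]
    - [[0,0,0],0,0]

```text
t: 25.68
ee_pos: [0.3539, 0.1783, 0.1876]
tcp_rot: [-1.126, 1.326, -1.328]
force: [0.3, -0.5, 0.9]
width: 0.0854
```

Run:
```python
from h import *
from workcell import env
need([.37,.165,.16],np.radians(80.7))
c=env.get_calibration('wrist')
im,d=env.snapshot('wrist');cv2.imwrite('pics/wrist11.png',im)
S=np.array([.4884,.156,0]);a=np.radians(80.7);ey=np.array([np.cos(a),np.sin(a),0]);ex=np.array([np.sin(a),-np.cos(a),0])
Rm=R.from_rotvec(c['orientation']).as_matrix();K=c['intrinsics']
def fp(P):
    q=(np.atleast_2d(P)-c['position'])@Rm;th=np.arctan2(np.hypot(q[:,0],q[:,1]),q[:,2]);ph=np.arctan2(q[:,1],q[:,0])
    return np.c_[K[0,2]+K[0,0]*th*np.cos(ph),K[1,2]+K[0,0]*th*np.sin(ph)]
u,v=fp(S-.04*ex+[0,0,.03])[0].astype(int);print(u,v)
for nm,x,z in(('strip inner top',-.04,.03),('corner touching',-.04,.0176),('corner 3mm',-.037,.0176)): print(nm,((fp([S+x*ex+y*ey+[0,0,z] for y in(.05,0,-.05)])-[u-60,v-50])*6).round(1).tolist())
cv2.imwrite('pics/w11.png',cv2.convertScaleAbs(cv2.resize(im[max(0,v-50):v+40,u-60:u+60],None,fx=6,fy=6,interpolation=2),alpha=1.3))
```

```text
t 25.68 tcp [0.3539 0.1783 0.1876] yaw -99.29 ydown [ 0.002  0.001 -1.   ] F [ 0.3 -0.5  0.9] w 0.0854 q [ 0.27  0.15  1.92 -0.    1.07  2.01]
 shift now-axes cm [1.05 2.76 1.8 ] roll(about tool y) 0.0 alt -3.141
 shift final-axes cm [1.05 2.76 1.8 ]
320 79
strip inner top [[50.4, 308.5], [364.2, 302.4], [677.9, 309.1]]
corner touching [[62.6, 312.0], [364.1, 306.4], [665.5, 312.5]]
corner 3mm [[62.4, 294.4], [364.1, 288.6], [665.7, 294.9]]
```

View pics/w11.png

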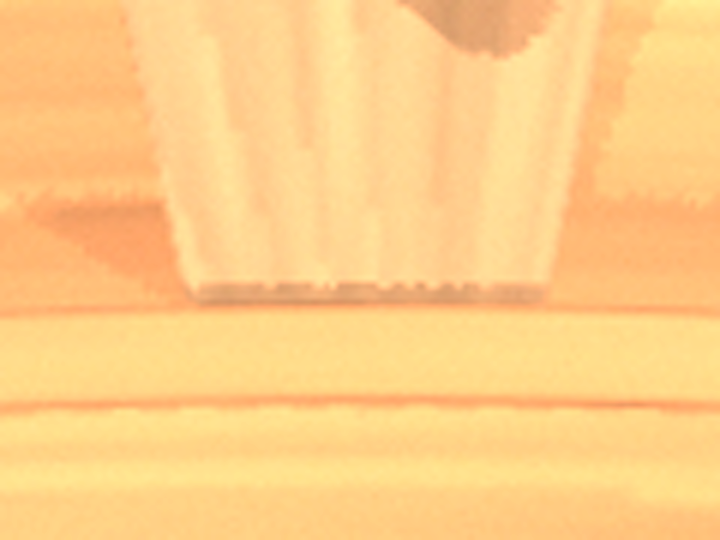

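Run:
```python
from h import *
from workcell import env
c=env.get_calibration('wrist');im,d=env.snapshot('wrist')
K=c['intrinsics'];Rm=R.from_rotvec(c['orientation']).as_matrix()
S=np.array([.4884,.156,0]);a=np.radians(80.7);B=np.c_[[np.sin(a),-np.cos(a),0],[np.cos(a),np.sin(a),0],[0,0,1]]
v,u=np.mgrid[60:92,300:342];x=u-K[0,2];y=v-K[1,2];r=np.hypot(x,y);th=r/K[0,0]
D=np.stack([np.sin(th)*x/r,np.sin(th)*y/r,np.cos(th)],-1)
P=(D/D[...,2:]*d[v,u][...,None])@Rm.T+c['position'];Q=(P-S)@B*1000
for k in range(0,32):
    print(60+k,'x',np.round(np.median(Q[k,:,0]),1),'z',np.round(np.median(Q[k,:,2]),1),'gray',int(im[60+k,300:342].mean()))
```

```text
60 x -23.9 z 56.2 gray 165
61 x -24.6 z 54.7 gray 165
62 x -25.3 z 52.9 gray 165
63 x -26.1 z 51.3 gray 166
64 x -26.8 z 49.3 gray 166
65 x -27.5 z 47.5 gray 167
66 x -28.3 z 45.5 gray 167
67 x -29.0 z 43.6 gray 167
68 x -29.7 z 41.6 gray 167
69 x -30.5 z 39.8 gray 167
70 x -31.3 z 38.1 gray 167
71 x -32.1 z 35.7 gray 166
72 x -32.8 z 33.8 gray 166
73 x -33.7 z 31.6 gray 167
74 x -34.5 z 29.3 gray 167
75 x -35.3 z 27.5 gray 167
76 x -36.1 z 24.9 gray 154
77 x -37.0 z 23.0 gray 136
78 x -37.9 z 20.8 gray 133
79 x -38.3 z 11.4 gray 125
80 x -40.3 z 28.8 gray 149
81 x -41.3 z 29.4 gray 166
82 x -42.3 z 29.4 gray 171
83 x -43.2 z 29.4 gray 171
84 x -44.2 z 29.6 gray 171
85 x -45.2 z 29.7 gray 172
86 x -46.2 z 29.7 gray 172
87 x -47.1 z 29.5 gray 173
88 x -48.1 z 29.9 gray 173
89 x -49.1 z 29.7 gray 172
90 x -50.1 z 29.6 gray 172
91 x -51.0 z 29.6 gray 171
```

The depth shows that the dark band is the board's own face in the strip's shadow. The face runs to within about 1 mm of the strip, so the foot is seated.

Run:
```python
from h import *
from workcell import env
im,d=env.snapshot('top');cv2.imwrite('pics/tend.png',im)
cv2.imwrite('pics/tendc.png',cv2.resize(im[140:240,180:460],None,fx=2.8,fy=2.8))
im,d=env.snapshot('side');cv2.imwrite('pics/send.png',im)
np.savez('pics/sidezc.npz',**env.get_calibration('side'));np.save('pics/sidez.npy',d);cv2.imwrite('pics/sidez.png',im)
S=np.array([.4884,.156,0]);a=np.radians(80.7);B=np.c_[[np.sin(a),-np.cos(a),0],[np.cos(a),np.sin(a),0],[0,0,1]]
im,P=cloud('side','z');Q=(P-S)@B
q=Q[(abs(Q[...,1])<.02)&(Q[...,2]>.05)&(Q[...,2]<.22)&(Q[...,0]>-.05)&(Q[...,0]<.1)]
A=np.c_[q[:,1],q[:,2],np.ones(len(q))];w=np.ones(len(q),bool)
for _ in range(6):
    s=np.linalg.lstsq(A[w],q[w,0],rcond=None)[0];w=abs(q[:,0]-A@s)<.006
print(s,np.degrees(np.arctan(s[1])))
```

```text
[ 0.00074956  0.40588168 -0.04682573] 22.09133241570073
```

View pics/tendc.png

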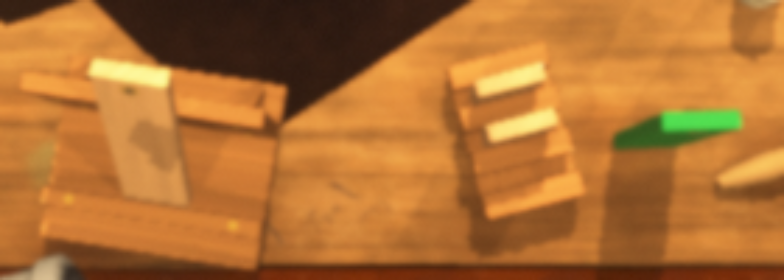

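View pics/send.png

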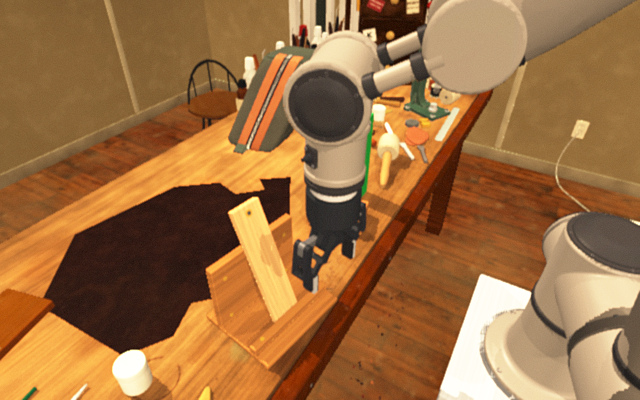

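The last pictures show the board leaning and untouched, both short boards in their slots (top crop (510,80) and (520,126)), and the green board where it was. Handing in.

```bash
python3 -c "
from workcell import env
print(env.job_done(), env.get_obs()['t'])"
```

```text
the job is handed in; nothing more can be done
the job is handed in; nothing more can be done
```

The long wooden board now leans on the stand's back panel with its foot inside the stop strip. The job was handed in about 26 s into the 43 s allowed. I gripped the board by its edges, lifted it out of its slot, tilted it in the grip against the panel's top edge and slid it down. I then let go, regripped once to pull the foot toward the strip, released it and backed clear.

**Last checks:**
- **Lean:** the board tilts 22.1°, against about 22° expected. It is square to the panel within about 0.1° and was about 1 mm off the stand's middle, measured just before the regrip.
- **Foot:** wrist depth puts it about 1 mm from the strip.
- **Others:** both short boards stand in their slots, and the green look-alike is where it was.
- **Contact:** the gripper is clear of everything, and the highest force I read was about 40 N at the wrist, with the limit at 120 N.

**One disagreement:** the colour pictures suggested a gap of about 3 mm at the foot, both before and after the regrip. The depth image showed that dark band to be mostly the board's own face in the strip's shadow, so I trusted the depth.

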